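Feed a brass bush down the gravity chute

TASK

Take the short round brass bush from the wooden rack and let go of it at the open upper end of the aluminium chute, lined up on edge like a wheel in the channel, so that it rolls down by itself under the two straps and comes to rest against the stop at the bottom. Do not push or carry it down, and leave the long bush and the square-edged block in the rack.

Things in the scene. Friction and masses are not known exactly. Their poses are not given: they have to be found in the camera images.
- bush: Part to feed: short round brass bush, diameter 54 mm, length 30 mm, dark bore shown on both (alike) ends, about 0.3 kg. Stands on edge in the wooden rack; can roll. Origin: its centre. y: the cylinder's axis (level); at the start z is up and x crosses the rack. Keep fingertips at least 8 mm above the rack board, whose top is 27 below the bush's centre; nothing else stands within 40 of it.
- long_bush: To be left in the rack: brass bush, diameter 54, length 62 (mm). Origin: centre; y: its axis. Rack: board 110 x 310, 12 thick, in mm; three places 95 apart in a row along the pieces' common y axis; which piece stands where varies. Two strips 6 high run along the row, 18 to 24 either side of the pieces' centres.
- block: To be left in the rack: rectangular brass block 34 (x) x 30 (y) x 54 (z) mm, small dark hole in its y faces. Origin: its centre.
- chute: Fixed chute (mm). Origin: centre of base underside; z up, x downhill (level), y across. Channel y -23..23; floor height 75-0.325x, from x=-118 (open top) to 114 (stop), 18 deg. Walls 30 over floor, at x -115..-15 with lips flaring to 64 wide, 40 over floor. Straps 71 over floor at x=34, 94. Load at x about -70 (floor 98). Bush rolls if its axis is along y, else jams; ends at x 97, z 72.
Not all that is in view belongs to the job. Leave any green, purple or turquoise look-alike of the bush alone.

How it is judged:
On the way:
1. the bush is at the open upper part of the chute (above the first strap), over or in the channel and on edge along it (x of bush in the frame of chute between -0.12 and 0 m and y of bush in the frame of chute between -0.02 and 0.02 m and z of bush in the frame of chute below 0.2 m and angle between the y axis of bush and the y axis of chute, either way round below 0.35 rad), for 0.05 s.
At the end, for the whole second after the job is handed in: The bush lies at rest (under 30 mm/s) in the channel against the bottom stop, within about 12 mm of its resting place along and in height and 15 mm across, on edge with its axis within 20 degrees of straight across (x of bush in the frame of chute between 0.085 and 0.11 m and y of bush in the frame of chute between -0.015 and 0.015 m and z of bush in the frame of chute between 0.06 and 0.085 m and angle between the y axis of bush and the y axis of chute, either way round below 0.35 rad and linear speed of bush below 0.03 m/s); the robot touches nothing.
It fails at once if the robot's fingers touch the bush once it is past the loading part of the chute (its centre beyond the chute's middle): it must roll down by itself (x of bush in the frame of chute between 0.015 and 0.13 m and y of bush in the frame of chute between -0.03 and 0.03 m and z of bush in the frame of chute below 0.15 m and contact force between the fingers and bush above 0.5 N).
It fails at once if the long bush is moved more than 30 mm (distance of long_bush from where it was at the start of the episode above 0.03 m).
It fails at once if the block is moved more than 30 mm (distance of block from where it was at the start of the episode above 0.03 m).
It also fails if it takes over 43 s, if anything falls off the work surface, if the arm or the gripper's body presses on something with over 40 N, if the wrist force passes 120 N, or if a joint passes its speed limit or range.

ROBOT

A 6-joint arm with a two-finger parallel gripper is mounted at the origin on the work surface. World frame = base frame: x ahead of the robot, y to its left, z up, the work surface at z = 0. Lengths are in m, angles in rad, forces in N, time in s.
With the tool pointing down it reaches from about 0.3 to 0.775 m from the base axis. Payload 14.6 kg.
Tool frame: the origin (TCP) lies at the very end of the fingers, on their centre line; the grasp point (between the pads) lies 19 mm behind it; z points along the fingers, y is the line along which they close (so a half turn about z gives the same grasp; the last joint's range is limited). The gripper opens to 94 mm and grips with 3 to 60 N. Pads are 16 mm wide; open, the fingers measure 119 mm over their backs; the gripper's body (75 mm by 177 mm) begins 78 mm behind the grasp point.
Start: joints at [-1.272, 0.3, 1.521, -0, 1.321, -0.067], TCP at [0.197, -0.514, 0.205] pointing down, gripper open.
Joint ranges: [-3.03, 3.03], [-0.79, 2.21], [0.23, 2.52], [-1.04, 4.18], [0, 3.07], [-2.55, 2.55]. Speed limits (rad/s): [2.22, 2.22, 2.57, 3.14, 3.14, 3.14].

INTERFACE

Orientations are given as [roll, pitch, yaw] about the fixed x, y, z axes, in that order (R = Rz(yaw) Ry(pitch) Rx(roll)).
In Python, from station import ctrl gives the robot as it stands.
- The arm moves only by the tool move_arm, never from a script. Its argument "increments" is a list of rows, each a list of 7 numbers: the opening, from 0 (shut) to 1 (fully open), then the shift along the tool's x, y, z in units of 50 mm (1.0 is 50 mm), then the turn, a rotation vector about the tool's x, y, z in rad. In form: [[claw, tx, ty, tz, rx, ry, rz], ...]. A call has 1 to 20 rows; each row shifts and turns the commanded pose from where the row before left it, along the tool's axes as they then stand; what a row does not reach is not made up. A row lasts 1/10 s, in which the tool goes at most 50 mm and 8.59 degrees, less where a joint would pass 70% of its speed; a pose out of reach is approached as far as the arm can. A call is refused whole if a number of a shift passes 1 or a number of a turn 0.15, either way. A call with a gripper value outside its range is refused whole. The fingers move at their own pace and stop on an object; "force" is the grip in N (left out, the last holds). Time passes only in rows, so rows that do not move let the fingers close. It gives the time, the measured TCP pose, the force, the opening and the grip force at its end, in the units of the state.
- ctrl.get_obs(): the state, without advancing time (a new reading comes with each control period).
- ctrl.camera(name): name is "scene" or "side" or "wrist"; returns a dict with "color" (420x560x3 uint8, blue, green, red), "K" (3x3 intrinsics, pixels), "pose" (4x4, takes a point from camera to world coordinates); the wrist camera has in their place "tool_from_camera" (4x4, takes a point from camera to tool coordinates, whose origin is the TCP and whose axes are the flange's). Camera axes: x right, y down, z forward; pixel columns grow to the right and rows downward; lengths in m; the calibration is good to about 2 mm. A picture is of the moment at which its call begins: read the wrist's pose just before it. There is no depth.
- ctrl.hand_in(): hands the job in; it is judged then, once.
Trained networks look in a picture, given as the dict that the camera call returned (one of the last four; its "shot" number tells which), for a name from the list of things; names that differ only in an ending like _2 or _b are one class to them, and where a whole thing is asked for, a point or a joint stands for the part that bears it (a point fixed in the world has none). Each returns a list of dicts, best first, with "conf" (0 to 1); they miss things now and then, are a little off and sometimes report something else, mostly with a low value. They report only what shows in the picture. A call takes as long as a camera call. They do not tell look-alikes from the thing itself.
- ctrl.cut_out(name, picture): "mask" (420x560 bool, what is visible of it) and "centre" ([row, column] in pixels, amid what is visible of it).
The state is a dict: "time_s": time; "qpos": joint angles; "joint_vel": joint speeds; "tau": joint torques, N m; "ee_pos": TCP position; "eef_rot": TCP orientation; "force": force on the tool from outside, world axes, zero at the start; "moment": the same for the moment, N m; "grip_width": finger opening in m; "grip_force": force on a finger pad.
Only numpy, scipy, OpenCV 4.12 (cv2) and the standard library are available. Lean on these libraries where they do the work, as an engineer would, in place of code of your own. Each camera call takes 0.05 s, during which the arm holds its last target. There are 200 camera calls.

## Working session

There is one attempt and no reset: what is moved stays moved. The work goes in short steps, Python scripts to look and compute and a tool call to move; the robot and the scene stay as the last step left them, time stands still between calls to the robot, and variables do not carry over. Pictures are saved under pics/ and viewed, at most 10 in all, crops included, and the job is handed in when it is done.

Besides the shell and the picture viewer there is one more tool, called after ">>>" by a JSON object that holds its "fn" and its "kwargs". move_arm: Moves the arm, as the interface text tells. Its arguments: {"type":"object","properties":{"increments":{"type":"array","items":{"type":"array","items":{"type":"number"}}},"force":{"type":"number"}},"required":["increments"]}

```bash
mkdir -p pics; cat > h.py <<'E'
import numpy as np,cv2,pickle
from station import ctrl
from scipy.spatial.transform import Rotation as R
def ray(c,u,v):
    d=np.linalg.inv(c["K"])@[u,v,1]; P=c["pose"]; return P[:3,3],P[:3,:3]@d
def onz(c,u,v,z):
    o,d=ray(c,u,v); return o+d*(z-o[2])/d[2]
def proj(c,p):
    P=np.linalg.inv(c["pose"]); q=c["K"]@(P[:3,:3]@np.asarray(p)+P[:3,3]); return q[:2]/q[2]
def tri(l):
    A=np.zeros((3,3));b=np.zeros(3)
    for o,d in l:
        d=d/np.linalg.norm(d);M=np.eye(3)-np.outer(d,d);A+=M;b+=M@o
    return np.linalg.solve(A,b)
def wristcam():
    s=ctrl.get_obs(); c=ctrl.camera("wrist"); T=np.eye(4)
    T[:3,:3]=R.from_euler('xyz',s["eef_rot"]).as_matrix() if len(s["eef_rot"])==3 else R.from_quat(s["eef_rot"]).as_matrix()
    T[:3,3]=s["ee_pos"]; c["pose"]=T@c["tool_from_camera"]; return c
E
python3 - <<'E'
from h import *
s=ctrl.get_obs();print(s["time_s"],s["ee_pos"],s["eef_rot"],s["grip_width"])
ims=[]
for n in("scene","side"):
    c=ctrl.camera(n);pickle.dump(c,open(n+".pkl","wb"));ims.append(c["color"])
    print(n,c["pose"][:3,3].round(3))
    for k in("bush","long_bush","block","chute"):
        for r in ctrl.cut_out(k,c):
            ys,xs=np.nonzero(r["mask"])
            print(k,round(r["conf"],2),np.round(r["centre"]),xs.min(),xs.max(),ys.min(),ys.max())
    cv2.imwrite(f"pics/{n}.png",c["color"])
E
```

```text
0.0 [ 0.19663776 -0.5133615   0.20488349] [-3.14040893e+00 -8.86506433e-05  3.65760635e-01] 0.09382764106357415
scene [ 0.898 -0.559  0.83 ]
bush 0.96 [179. 372.] 362 385 164 187
bush 0.83 [154. 265.] 258 273 145 166
bush 0.77 [205. 351.] 342 361 195 219
bush 0.59 [170. 316.] 305 329 156 180
bush 0.53 [131. 294.] 284 301 121 141
long_bush 0.64 [191. 298.] 283 313 174 206
block 0.78 [148. 335.] 327 344 135 159
block 0.19 [168. 315.] 305 328 157 180
chute 0.73 [304. 233.] 165 309 250 348
chute 0.63 [190. 297.] 283 314 174 207
side [ 0.352 -0.615  0.468]
bush 0.95 [178. 202.] 186 213 164 190
bush 0.73 [186. 273.] 258 286 175 200
bush 0.73 [203. 345.] 327 357 190 220
bush 0.64 [176. 324.] 311 335 164 191
bush 0.59 [204. 201.] 185 216 190 221
long_bush 0.94 [209. 280.] 264 299 192 232
block 0.74 [211. 278.] 265 299 192 232
chute 0.72 [334. 371.] 273 478 245 419
```

View pics/scene.png

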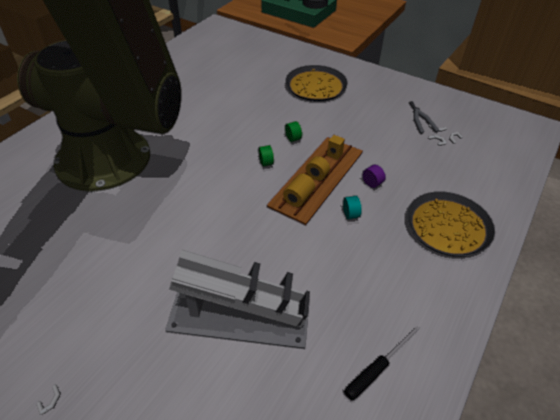

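View pics/side.png

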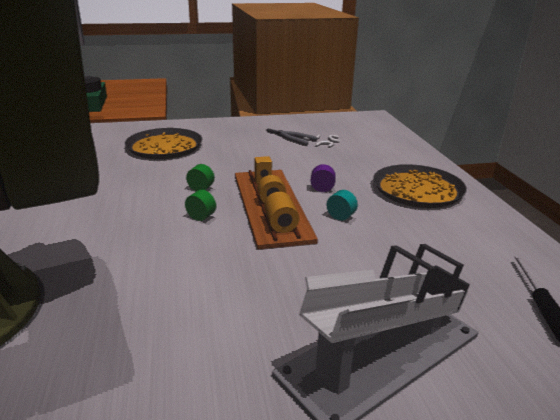

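The rack is at about (316,178) in scene. Candidates for the bush in scene pixels:
- **Brass round piece, middle of the rack:** (317,168). This is the short one, so I choose it.
- **Long bush:** (298,191).
- **Block:** (335,148).
- **Look-alikes:** green at (265,155) and (293,131), purple at (373,177), turquoise at (351,206).

Next is a close crop to check this choice, and a view of the chute.

```bash
python3 - <<'E'
from h import *
a=pickle.load(open("scene.pkl","rb"));b=pickle.load(open("side.pkl","rb"))
def f(c,x0,y0,w,h,k): return cv2.resize(c["color"][y0:y0+h,x0:x0+w],None,fx=k,fy=k,interpolation=cv2.INTER_CUBIC)
g=lambda i: cv2.convertScaleAbs(i,alpha=1.4,beta=20)
top=np.hstack([f(a,155,245,160,110,2.5),f(b,265,235,160,110,2.5)][:1]+[f(a,262,130,100,110*100//100,2.5)[:275,:],])
cv2.imwrite("pics/c1.png",g(np.hstack([f(a,155,245,165,110,2.8),f(a,262,130,110,110,2.8)])))
cv2.imwrite("pics/c2.png",g(f(b,265,235,220,185,3.2)))
for n,z,(s,t) in(("bush",.039,((317,168),(272,187))),("long",.039,((298,191),(281,212))),("block",.039,((335.5,147.5),(263,168))),("chutemid",.08,((243,290),(385,300)))):
    print(n,onz(a,*s,z).round(3),onz(b,*t,z).round(3),tri([ray(a,*s),ray(b,*t)]).round(3))
E
```

```text
bush [0.514 0.241 0.039] [0.52  0.253 0.039] [0.517 0.235 0.047]
long [0.516 0.145 0.039] [0.517 0.147 0.039] [0.516 0.145 0.04 ]
block [0.516 0.337 0.039] [0.518 0.35  0.039] [0.516 0.334 0.044]
chutemid [ 0.585 -0.174  0.08 ] [ 0.584 -0.171  0.08 ] [ 0.584 -0.172  0.08 ]
```

View pics/c1.png

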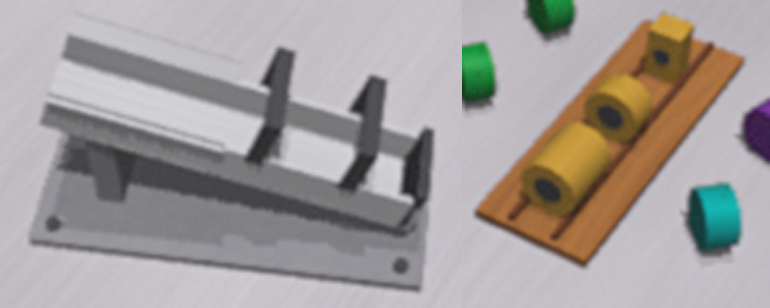

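View pics/c2.png

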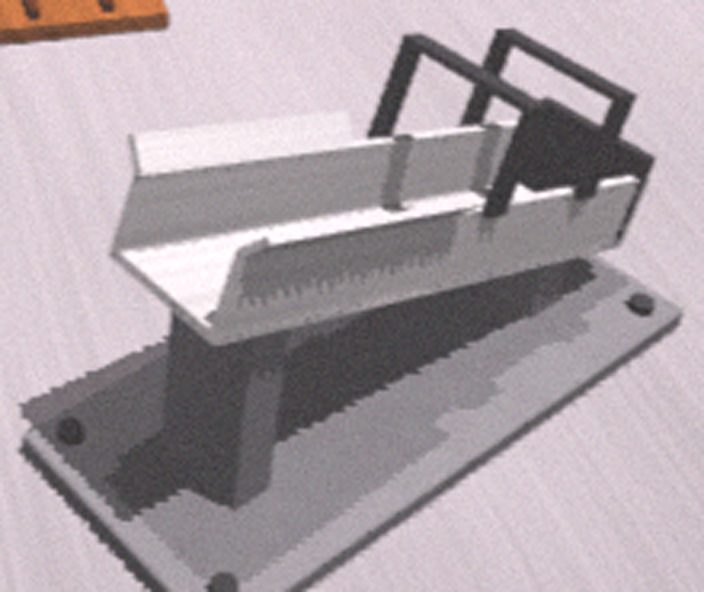

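The close crop confirms it. The middle piece in the rack, at scene (317,168), is the short round bush; the long bush is the near one and the block the far one. The chute's open end is on the left and its stop is on the right. I'll fit the chute pose from its floor corners and base corners.

```bash
python3 - <<'E'
from h import *
from scipy.optimize import least_squares
a=pickle.load(open("scene.pkl","rb"));b=pickle.load(open("side.pkl","rb"))
S=lambda x,y:(x/2.8+155,y/2.8+245)
D=lambda x,y:(x/3.2+265,y/3.2+235)
FL=onz(a,*S(31,241),0);FR=onz(a,*S(420,290),0);FR2=onz(b,*D(682,320),0);BL=onz(b,*D(22,447),0)
print("FL",FL.round(3),"FR",FR.round(3),FR2.round(3),"BL",BL.round(3),"mid",((BL+FR2)/2).round(3),"yaw",np.arctan2(*(FR-FL)[1::-1]))
obs=[("a",S(62,62),(-118,23,113.4)),("a",S(47,100),(-118,-23,113.4)),("b",D(117,250),(-118,23,113.4)),("b",D(211,322),(-118,-23,113.4)),
("b",D(477,68),(34,0,137)),("b",D(568,64),(94,0,117)),("b",D(682,320),(0,0,0)),("a",S(420,290),(0,0,0)),("b",D(22,447),(0,0,0)),("a",S(31,241),(0,0,0))]
def w(p,q):
    c,s=np.cos(p[2]),np.sin(p[2]);q=np.array(q)/1000;return [p[0]+c*q[0]-s*q[1],p[1]+s*q[0]+c*q[1],q[2]]
sg=[None]*6+[(1,-1),(1,-1),(-1,1),(-1,-1)]
def f(p):
    o=[]
    for (k,uv,q),g in zip(obs,sg):
        if g: q=(g[0]*p[3],g[1]*p[4],0)
        o.append(proj(a if k=="a" else b,w(p,q))-np.array(uv))
    return np.ravel(o)
r=least_squares(f,[.585,-.17,.1,130,60],x_scale=[.01,.01,.05,5,5],loss="soft_l1");print(r.x.round(3));print(f(r.x).reshape(-1,2).round(1).tolist())
print("load",np.round(w(r.x,(-70,0,0)),3))
E
```

```text
FL [ 0.481 -0.29   0.   ] FR [ 0.725 -0.175  0.   ] [ 0.73  -0.173  0.   ] BL [ 0.437 -0.192 -0.   ] mid [ 0.583 -0.183 -0.   ] yaw 0.44146775551035233
[  0.583  -0.183   0.439 136.027  53.613]
[[0.9, -1.8], [-0.7, 5.2], [1.2, -1.6], [-0.3, -0.0], [-0.9, 2.5], [-1.2, 1.6], [-0.4, 0.4], [2.0, 0.8], [0.2, 0.2], [0.4, 0.2]]
load [ 0.519 -0.213  0.   ]
```

>>> {"fn": "move_arm", "kwargs": {"increments": [[1,0.816,-0.33,-0.25,0,0,0],[1,0.816,-0.33,-0.25,0,0,0],[1,0.816,-0.33,-0.25,0,0,0],[1,0.816,-0.33,-0.25,0,0,0],[1,0.816,-0.33,-0.25,0,0,0],[1,0.816,-0.33,-0.25,0,0,0],[1,0.816,-0.33,-0.25,0,0,0],[1,0.816,-0.33,-0.25,0,0,0],[1,0.816,-0.33,-0.25,0,0,0],[1,0.816,-0.33,-0.25,0,0,0],[1,0,0,0,0,0,-0.073],[1,0,0,0,0,0,0],[1,0,0,0,0,0,0]]}}

```text
time_s: 1.8
ee_pos: [0.5184, -0.2139, 0.3302]
eef_rot: [-3.141, 0.0, 0.437]
force: [0.2, -0.3, 0.1]
grip_width: 0.0941
grip_force: 0.0
```

```bash
python3 - <<'E'
from h import *
s=ctrl.get_obs();print(s["time_s"],s["ee_pos"],s["eef_rot"])
c=wristcam();pickle.dump(c,open("w1.pkl","wb"))
im=cv2.resize(c["color"],None,fx=1.4,fy=1.4)
p=(.583,-.183,.439)
def w(q):
    cc,ss=np.cos(p[2]),np.sin(p[2]);q=np.array(q)/1000;return [p[0]+cc*q[0]-ss*q[1],p[1]+ss*q[0]+cc*q[1],q[2]]
for x in(-118,-70,0,50):
  for y in(-23,23):
    u=proj(c,w((x,y,75-.325*x)));print(x,y,u.round(1))
    cv2.circle(im,tuple(int(v*1.4) for v in u),3,(0,0,255),1)
for x,y in((136,54),(136,-54),(-136,54),(-136,-54)):
    u=proj(c,w((x,y,3)));cv2.circle(im,tuple(int(v*1.4) for v in u),3,(255,0,0),1)
cv2.imwrite("pics/w1.png",im)
E
```

```text
1.8 [ 0.51837722 -0.21388191  0.33017933] [-3.14127842e+00  4.18773834e-04  4.36610724e-01]
-118 -23 [296.4 217.6]
-118 23 [262.1 217.7]
-70 -23 [296.2 180.1]
-70 23 [262.  180.2]
0 -23 [295.8 126.4]
0 23 [262.  126.5]
50 -23 [295.6  88.6]
50 23 [262.   88.7]
```

View pics/w1.png

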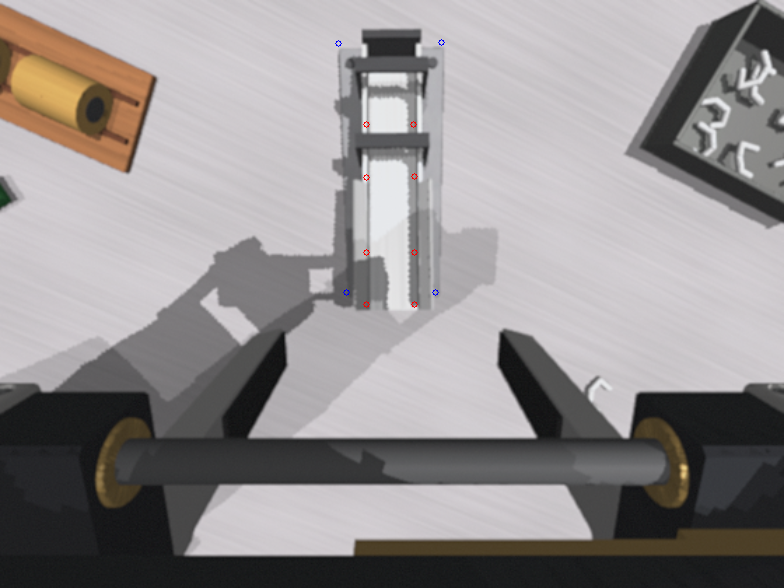

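The wrist view shows the channel lying under the predicted red points. The channel centre is at column 390, so the lateral fit is good to 1–2 mm, with an along-chute offset of about 5 mm. Now to the bush.

>>> {"fn": "move_arm", "kwargs": {"increments": [[0.64,0,0,0,0,0,0.146],[0.64,0,0,0,0,0,0.146],[0.64,0,0,0,0,0,0.145],[0.64,0,-0.9,0,0,0,0],[0.64,0,-0.9,0,0,0,0],[0.64,0,-0.9,0,0,0,0],[0.64,0,-0.9,0,0,0,0],[0.64,0,-0.9,0,0,0,0],[0.64,0,-0.9,0,0,0,0],[0.64,0,-0.8,0.6,0,0,0],[0.64,0,-0.8,0.6,0,0,0],[0.64,0,-0.8,0.6,0,0,0],[0.64,0,-0.8,0.6,0,0,0],[0.64,0,-0.5,0.6,0,0,0],[0.64,0,0,0,0,0,0],[0.64,0,0,0,0,0,0]]}}

```text
time_s: 3.45
ee_pos: [0.518, 0.2407, 0.1806]
eef_rot: [3.141, 0.0, 0.001]
force: [1.3, -0.3, 0.9]
grip_width: 0.0601
grip_force: 0.0
```

```bash
python3 - <<'E'
from h import *
s=ctrl.get_obs();print(s["time_s"],s["ee_pos"],s["eef_rot"],s["grip_width"])
c=wristcam();pickle.dump(c,open("w2.pkl","wb"))
im=cv2.resize(c["color"],None,fx=1.4,fy=1.4)
for k in("bush","long_bush","block"):
  for r in ctrl.cut_out(k,c):
    ys,xs=np.nonzero(r["mask"]);e=[xs.min(),xs.max(),ys.min(),ys.max()]
    print(k,round(r["conf"],2),np.round(r["centre"]),e)
    print("   top z.066: at left/right", onz(c,xs.min(),np.median(ys[xs<=xs.min()+2]),.060).round(3),onz(c,xs.max(),np.median(ys[xs>=xs.max()-2]),.060).round(3))
for x in(.489,.516,.543):
  for y in(.225,.255):
    u=proj(c,(x,y,.066 if x==.516 else .039));cv2.circle(im,tuple(int(v*1.4) for v in u),3,(0,0,255),1)
cv2.imwrite("pics/w2.png",im)
E
```

```text
3.45 [0.51799383 0.24070547 0.18060489] [3.14119865e+00 4.67007900e-04 7.43581197e-04] 0.060057965798872834
bush 0.95 [ 72. 340.] [np.int64(314), np.int64(373), np.int64(40), np.int64(102)]
   top z.066: at left/right [0.63  0.209 0.06 ] [0.645 0.157 0.06 ]
bush 0.89 [200. 281.] [np.int64(265), np.int64(294), np.int64(175), np.int64(225)]
   top z.066: at left/right [0.52  0.255 0.06 ] [0.519 0.226 0.06 ]
bush 0.66 [303. 298.] [np.int64(275), np.int64(317), np.int64(287), np.int64(312)]
   top z.066: at left/right [0.396 0.245 0.06 ] [0.4   0.199 0.06 ]
long_bush 0.78 [202. 369.] [np.int64(332), np.int64(404), np.int64(173), np.int64(224)]
   top z.066: at left/right [0.524 0.188 0.06 ] [0.522 0.116 0.06 ]
block 0.66 [202. 190.] [np.int64(164), np.int64(207), np.int64(180), np.int64(222)]
   top z.066: at left/right [0.524 0.355 0.06 ] [0.52  0.313 0.06 ]
```

View pics/w2.png

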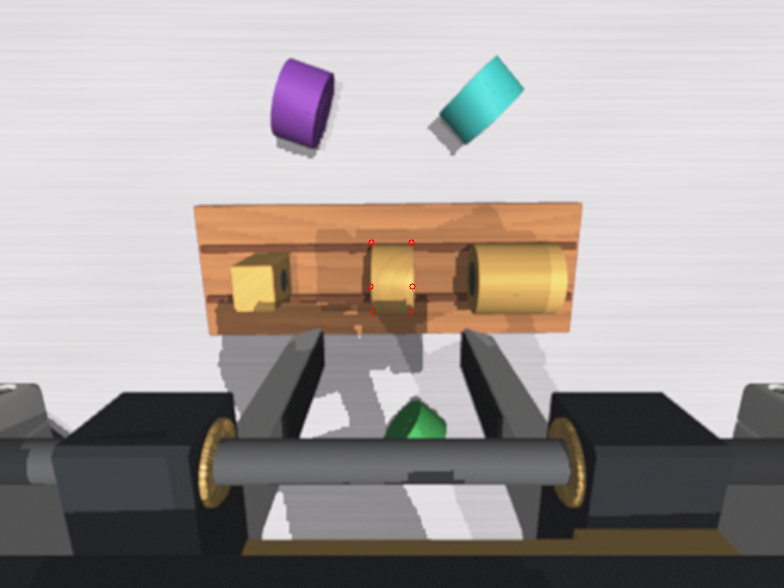

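The projected bush outline fits the short bush at (392,279). It sits at about (0.517, 0.240), centred between the fingers. Next I descend to 14 mm above its centre and close on the end faces.

>>> {"fn": "move_arm", "kwargs": {"increments": [[0.64,0,0,0.6,0,0,0],[0.64,0,0,0.6,0,0,0],[0.64,0,0,0.6,0,0,0],[0.64,0,0,0.5,0,0,0],[0.64,0,0,0.25,0,0,0],[0.64,0,0,0,0,0,0],[0.2,0,0,0,0,0,0],[0.2,0,0,0,0,0,0],[0.2,0,0,0,0,0,0],[0.2,0,0,0,0,0,0],[0.2,0,0,0,0,0,0],[0.2,0,0,0,0,0,0]], "force": 30}}

```text
time_s: 4.85
ee_pos: [0.5182, 0.2415, 0.0535]
eef_rot: [-3.141, -0.001, 0.002]
force: [-0.1, -0.7, 5.3]
grip_width: 0.0297
grip_force: 30.0
```

Gripped at 29.7 mm width and 30 N. Now lift, cross over to the chute and turn.

>>> {"fn": "move_arm", "kwargs": {"increments": [[0.2,0,0,-0.5,0,0,0],[0.2,0,0,-0.8,0,0,0],[0.2,0,0,-0.9,0,0,0],[0.2,0,0,-0.9,0,0,0],[0.2,0,0,-0.9,0,0,0],[0.2,0,0,-0.8,0,0,0],[0.2,0,0.5,0,0,0,0],[0.2,0,0.8,0,0,0,0],[0.2,0,0.9,0,0,0,0],[0.2,0,0.9,0,0,0,0],[0.2,0,0.9,0,0,0,0],[0.2,0,0.9,0,0,0,0],[0.2,0,0.9,0,0,0,0],[0.2,0,0.9,0,0,0,0],[0.2,0,0.9,0,0,0,0],[0.2,0,0.9,0,0,0,0],[0.2,0,0.6,0,0,0,0]]}}

```text
time_s: 6.55
ee_pos: [0.5181, -0.2162, 0.2922]
eef_rot: [-3.141, 0.001, 0.0]
force: [0.2, 0.7, -2.3]
grip_width: 0.03
grip_force: 29.9
```

>>> {"fn": "move_arm", "kwargs": {"increments": [[0.2,0,0,0,0,0,-0.11],[0.2,0,0,0,0,0,-0.11],[0.2,0,0,0,0,0,-0.11],[0.2,0,0,0,0,0,-0.107],[0.2,0,0,0,0,0,0],[0.2,0,0,0,0,0,0]]}}

```text
time_s: 7.15
ee_pos: [0.5186, -0.2135, 0.2926]
eef_rot: [-3.141, 0.001, 0.436]
force: [-0.4, -0.1, -3.1]
grip_width: 0.0294
grip_force: 29.9
```

```bash
python3 - <<'E'
from h import *
s=ctrl.get_obs();print(s["time_s"],s["ee_pos"],s["eef_rot"],s["grip_width"])
c=wristcam();im=cv2.resize(c["color"],None,fx=1.4,fy=1.4)
p=(.583,-.183,.439)
cc,ss=np.cos(p[2]),np.sin(p[2])
d=s["ee_pos"][:2]-np.array(p[:2]);print("tcp in chute",cc*d[0]+ss*d[1],-ss*d[0]+cc*d[1])
for x in(-118,-70,0,50,110):
  for y in(-23,23):
    q=np.array((x,y,75-.325*x))/1000;u=proj(c,[p[0]+cc*q[0]-ss*q[1],p[1]+ss*q[0]+cc*q[1],q[2]])
    cv2.circle(im,tuple(int(v*1.4) for v in u),3,(0,0,255),1)
cv2.imwrite("pics/w3.png",im)
E
```

```text
7.15 [ 0.51861348 -0.21349209  0.29255512] [-3.14097473e+00  5.15223978e-04  4.35697588e-01] 0.029410100708491996
tcp in chute -0.07124139621934543 -0.00023425226049297865
```

View pics/w3.png

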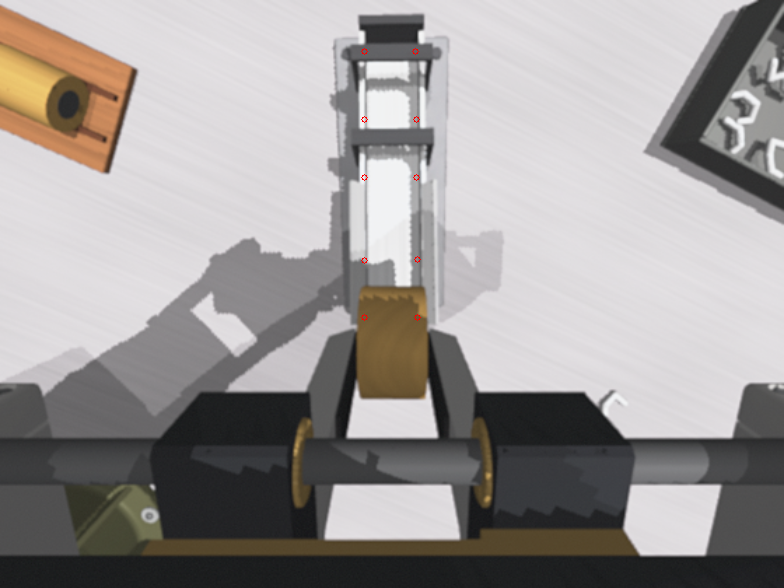

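The bush is held squarely, with its axis straight across the channel and its image centre at (392,340), over the load point. Next I lower it to just above the floor.

>>> {"fn": "move_arm", "kwargs": {"increments": [[0.2,-0.08,0,0.6,0,0,0],[0.2,0,0,0.6,0,0,0],[0.2,0,0,0.6,0,0,0],[0.2,0,0,0.5,0,0,0],[0.2,0,0,0.4,0,0,0],[0.2,0,0,0.17,0,0,0],[0.2,0,0,0.1,0,0,0],[0.2,0,0,0,0,0,0],[0.2,0,0,0,0,0,0]]}}

```text
time_s: 8.1
ee_pos: [0.5155, -0.2155, 0.1454]
eef_rot: [3.141, -0.001, 0.438]
force: [-0.3, 0.3, -3.4]
grip_width: 0.0297
grip_force: 29.9
```

```bash
python3 - <<'E'
from h import *
s=ctrl.get_obs();print(s["time_s"],s["ee_pos"],s["force"],s["grip_width"])
c=ctrl.camera("side");im=cv2.resize(c["color"][200:419,260:500],None,fx=3,fy=2.7*3/2.7*0.9)
cv2.imwrite("pics/s3.png",cv2.convertScaleAbs(im[:600],alpha=1.4,beta=20))
E
```

```text
8.1 [ 0.51547017 -0.21546443  0.14540993] [-0.29822554  0.27212924 -3.42175381] 0.02970332715251159
```

View pics/s3.png

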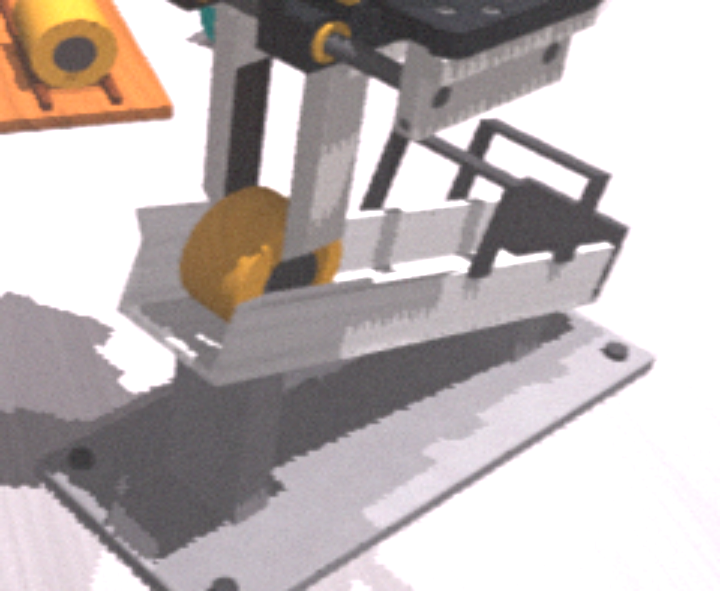

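The bush hangs on edge in the channel at (260,250), with the fingertips above the near wall, and the force reading is only its weight. I lower 2 mm and let go.

>>> {"fn": "move_arm", "kwargs": {"increments": [[0.2,0,0,0.04,0,0,0],[0.2,0,0,0,0,0,0],[0.5,0,0,0,0,0,0],[0.5,0,0,0,0,0,0],[0.5,0,0,0,0,0,0],[0.5,0,0,0,0,0,0],[0.5,0,0,0,0,0,0],[0.5,0,0,0,0,0,0],[0.5,0,0,0,0,0,0],[0.5,0,0,0,0,0,0],[0.5,0,0,-0.5,0,0,0],[0.5,0,0,-0.8,0,0,0],[0.5,0,0,-0.8,0,0,0],[0.5,0,0,-0.8,0,0,0],[0.5,0,0,0,0,0,0],[0.5,0,0,0,0,0,0],[0.5,0,0,0,0,0,0],[0.5,0,0,0,0,0,0],[0.5,0,0,0,0,0,0],[0.5,0,0,0,0,0,0]]}}

```text
time_s: 10.15
ee_pos: [0.515, -0.2153, 0.287]
eef_rot: [-3.141, 0.001, 0.439]
force: [0.9, -0.1, -0.0]
grip_width: 0.047
grip_force: 0.0
```

```bash
python3 - <<'E'
from h import *
o=[]
for n in("scene","side"):
    c=ctrl.camera(n);x,y=(155,240) if n=="scene" else(260,220)
    o.append(cv2.resize(c["color"][y:y+180,x:x+200],None,fx=2,fy=2))
    for r in ctrl.cut_out("bush",c): print(n,round(r["conf"],2),np.round(r["centre"]))
    p=(.580,-.184,.439);q=(.097,0,.072);print("expected",proj(c,[p[0]+np.cos(p[2])*q[0],p[1]+np.sin(p[2])*q[0],q[2]]).round(0))
cv2.imwrite("pics/end.png",cv2.convertScaleAbs(np.hstack(o),alpha=1.3,beta=10))
E
```

```text
scene 0.87 [207. 353.]
scene 0.71 [130. 296.]
scene 0.68 [302. 293.]
scene 0.67 [177. 374.]
scene 0.53 [153. 266.]
expected [289. 301.]
side 0.96 [179. 201.]
side 0.83 [280. 442.]
side 0.82 [202. 201.]
side 0.68 [203. 343.]
side 0.58 [176. 324.]
side 0.45 [171. 264.]
expected [435. 284.]
```

View pics/end.png

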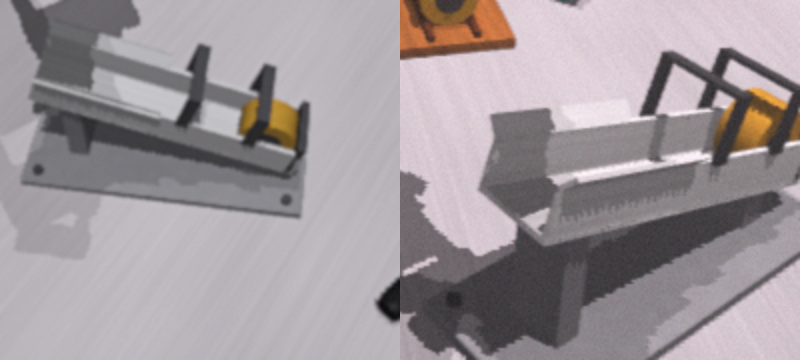

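The bush is on edge against the stop, at scene (293,302), and the arm is clear. I'll let it settle briefly and hand in.

>>> {"fn": "move_arm", "kwargs": {"increments": [[0.5,0,0,0,0,0,0],[0.5,0,0,0,0,0,0],[0.5,0,0,0,0,0,0],[0.5,0,0,0,0,0,0],[0.5,0,0,0,0,0,0],[0.5,0,0,0,0,0,0],[0.5,0,0,0,0,0,0],[0.5,0,0,0,0,0,0],[0.5,0,0,0,0,0,0],[0.5,0,0,0,0,0,0]]}}

```text
time_s: 11.35
ee_pos: [0.5151, -0.2153, 0.2874]
eef_rot: [3.142, 0.0, 0.439]
force: [0.3, -0.5, 0.1]
grip_width: 0.0472
grip_force: 0.0
```

```bash
python3 -c "
from station import ctrl
print(ctrl.hand_in())"
```

```text
the job is handed in; nothing more can be done
None
```

The short brass bush was let go at the top of the chute, rolled down by itself and rests on edge against the stop; the long bush and block were left in the rack, and the job is handed in at about 11 s (no verdict was returned).

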